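# Find the spice chest's concealed press plate and pop its flap

## Robot

A 6-joint arm with a two-finger parallel gripper is mounted at the origin on the work surface. World frame = base frame: x ahead of the robot, y to its left, z up, the work surface at z = 0. Lengths are in m, angles in rad, forces in N, time in s.
With the tool pointing down it reaches from about 0.35 to 0.8 m from the base axis. Payload 7.3 kg.
Tool frame: the origin (TCP) lies on the centre line of the jaws, within the pads' length; the fingertips stand 19 mm ahead of it and the grasp point (between the pads) is the TCP; z points along the fingers, y is the line along which they close (so a half turn about z gives the same grasp; the last joint's range is limited). The gripper opens to 85 mm and grips with 20 to 120 N. Pads are 22 mm wide; open, the fingers measure 114 mm over their backs; the gripper's body (76 mm by 85 mm) begins 54 mm behind the grasp point. The pads swing forward as they close: fully open they stand 13 mm farther back than shut.
Start: joints at [1.147, 0.342, 1.524, -0, 1.275, -0.146], TCP at [0.144, 0.505, 0.227] pointing down, gripper open.
Joint ranges: [-2.53, 2.53], [-0.77, 2.02], [0.04, 2.7], [-1, 4.14], [0.28, 2.66], [-3.11, 3.11]. Speed limits (rad/s): [2.57, 2.57, 3.14, 3.14, 3.14, 3.14].

## Interface

Orientations are given as [roll, pitch, yaw] about the fixed x, y, z axes, in that order (R = Rz(yaw) Ry(pitch) Rx(roll)).
In Python, from station import arm, snapshot, camera_model, finish_job, models gives the robot as it stands. The module is installed in compiled form; this text tells all that it offers.
- The arm moves only by the tool send_rows, never from a script. Its argument "commands" is a list of rows, each a list of 7 numbers: the shift along the tool's x, y, z in mm, then the turn, a rotation vector about the tool's x, y, z in degrees, then the opening in per cent of the stroke, from 0 (shut) to 100 (fully open). In form: [[dx, dy, dz, rx, ry, rz, claw], ...]. A call has 1 to 20 rows; each row shifts and turns the commanded pose from where the row before left it, along the tool's axes as they then stand; what a row does not reach is not made up. A row lasts 1/10 s, in which the tool goes at most 50 mm and 8.59 degrees, less where a joint would pass 70% of its speed; a pose out of reach is approached as far as the arm can. A call is refused whole if a number of a shift passes 50 or a number of a turn 8.59, either way. A call with a gripper value outside its range is refused whole. The fingers move at their own pace and stop on an object; "newtons" is the grip in N (left out, the last holds). Time passes only in rows, so rows that do not move let the fingers close. It gives the time, the measured TCP pose, the force, the opening and the grip force at its end, in the units of the state.
- arm.observe(): the state, without advancing time (a new reading comes with each control period).
- snapshot(name): name is "side" or "top"; returns the picture (480x640x3 uint8, red, green, blue); there is no depth.
- camera_model(name): a dict with "mtx" (3x3 intrinsics, pixels), "k1" (the pictures are not rectified: a ray, as slopes to the right and down, at radius r is drawn at 1 + k1 r^2 times it, then the intrinsics apply), "R" (3x3) and "t" (3): a world point X has camera coordinates R X + t. Camera axes: x right, y down, z forward; pixel columns grow to the right and rows downward; lengths in m; the calibration is good to about 2 mm. A picture is of the moment at which its call begins. camera_model takes no time and is no camera call.
- finish_job(): hands the job in; it is judged then, once.
Trained networks look in the newest picture that a camera, given by its name, has taken for a name from the list of things; names that differ only in an ending like _2 or _b are one class to them, and where a whole thing is asked for, a point or a joint stands for the part that bears it (a point fixed in the world has none). Each returns a list of dicts, best first, with "p" (0 to 1); they miss things now and then, are a little off and sometimes report something else, mostly with a low value. They report only what shows in the picture. A call takes as long as a camera call.
- models.find_in(camera, thing): "location" ([x, y, z] in m, in world coordinates, good to about 4 mm: the middle of the surface that is visible of it).
- models.mark_of(camera, thing): "location" ([x, y, z] in m, in world coordinates, good to about 4 mm: a listed point, or the origin of a listed thing).
The state is a dict: "time": time; "qpos": joint angles; "joint_velocities": joint speeds; "joint_efforts": joint torques, N m; "tcp_pos": TCP position; "eef_rot": TCP orientation; "force": force on the tool from outside, world axes, zero at the start; "wrist_torque": the same for the moment, N m; "grip_width": finger opening in m; "grasp_force": force on a finger pad.
Only numpy, scipy, OpenCV 4.12 (cv2) and the standard library are available. Lean on these libraries where they do the work, as an engineer would, in place of code of your own. Each camera call takes 0.05 s, during which the arm holds its last target. There are 200 camera calls.

## Task

The spice chest is shut and its catch is concealed: somewhere along the steel inlay on its top one of its like pieces is a press plate. With closed fingertips feel along the inlay until the piece that gives is found, press it right in so that the flap springs up, and then take the hand away, leaving the plate to come back up and the flap standing open. Nothing is to be picked up, and the shakers, caddy, bowl and lid stay where they are.

Things in the scene. Friction and masses are not known exactly. Their poses are not given: they have to be found in the camera images.
- chest: low wooden spice chest, fixed, 240 mm (its x) by 340 mm (its y), top 75 mm above its origin, the centre of its underside; x points away from the robot at yaw 0, z up. The half of its top at negative x is a flat panel with a steel inlay; the half at x = 0 to 110 mm is the flap. Bowl and silicone lid stand on the panel beyond the inlay's ends
- slot_mid (a point): middle of the visible steel inlay, on the steel's surface; axes as the chest's (point 70 mm to -x of the chest's centre, 73.5 mm up). The inlay lies in a slot 44 mm wide (x), 150 mm long (y), its steel 1.5 mm below the wood. It is a row of like pieces 46 mm long with 1 mm seams, all rigid but one, the press plate, whose centre lies anywhere from -45 to +45 mm along y from here: feel for it
- press_plate (a joint): travel of the press plate (m): 0 at rest, 0.006 fully in, straight down. It is one piece of the inlay, same steel, 43 mm wide (x), 46 mm long (y), 1.5 mm lower than the other pieces; a fingertip wholly within this outline can follow it down. Sprung: gives from about 1.5 N, 5 to 6 N fully in, draws the catch at about 0.004, comes back by itself
- flap (a joint): angle of the sprung flap (rad): 0 shut, grows as it rises; hinge along y at its far (+x) edge, 110 mm from its free edge. Freed by the catch it rises by itself within about half a second to 0.5 to 0.7 and stays. Its free edge, 70 mm to the +x side of the inlay's middle line, rises some 60 mm while drawing back
- caddy: red plastic caddy with an arched carry handle, 210 by 140 mm, 60 mm tall walls, handle top 177 mm up; origin at the centre of its underside; on the counter, holding two shakers; not to be moved
- shaker_a: glass shaker with a steel cap, 44 mm across, 93 mm tall; origin at the centre of its underside; stands on the counter by the chest's +y end; not to be moved
- shaker_b: glass shaker with a steel cap, 44 mm across, 93 mm tall; origin at the centre of its underside; stands on the counter by the chest's -y end; not to be moved
- shaker_c: glass shaker with a steel cap, 44 mm across, 93 mm tall; origin at the centre of its underside; stands in the caddy; not to be moved
- shaker_d: glass shaker with a steel cap, 44 mm across, 93 mm tall; origin at the centre of its underside; stands in the caddy; not to be moved
- pinch_bowl: white ceramic bowl, 62 mm across, 30 mm tall, on the chest's panel, about 128 mm from the inlay's middle along its line, at one end; origin at the centre of its underside; not to be moved
- silicone_lid: dark silicone lid, disc 64 mm across and 7 mm thick with a small knob to 18 mm, on the panel about 128 mm from the inlay's middle at the other end from the bowl; origin at the centre of its underside; not to be moved

How it is judged:
By the outcome, as a careful person would: the job done as asked, in the order asked, and still so for the second after the job is handed in, with the robot touching nothing.
It also fails if it takes over 45 s, if anything falls off the work surface, if the arm or the gripper's body presses on something with over 40 N, if the wrist force passes 120 N, or if a joint passes its speed limit or range.

## Working session

There is one attempt and no reset: what is moved stays moved. The work goes in short steps, Python scripts to look and compute and a tool call to move; the robot and the scene stay as the last step left them, time stands still between calls to the robot, and variables do not carry over. Pictures are saved under pics/ and viewed, at most 10 in all, crops included, and the job is handed in when it is done.

Besides the shell and the picture viewer there is one more tool, called after "Call:" as name(argument=value, ...), one argument or row to a line, values as JSON. send_rows: Moves the arm, as the interface text tells. Its arguments: {"type":"object","properties":{"commands":{"type":"array"},"newtons":{"type":"number"}},"required":["commands"]}

```bash
mkdir -p pics; python3 - <<'E'
from station import arm, snapshot, camera_model, models
import cv2,numpy as np
o=arm.observe();print({k:np.round(v,3) for k,v in o.items()})
for c in("side","top"):
    im=snapshot(c);cv2.imwrite(f"pics/{c}0.png",im[:,:,::-1])
    for t in("chest","slot_mid","pinch_bowl","silicone_lid","caddy","shaker_a"):
        print(c,t,[(np.round(d["location"],3),round(d["p"],2)) for d in models.mark_of(c,t)][:4])
E
```

```text
{'time': np.float64(0.0), 'qpos': array([ 1.147,  0.343,  1.525, -0.   ,  1.275, -0.146]), 'joint_velocities': array([-0.   ,  0.   , -0.   ,  0.001, -0.001,  0.002]), 'joint_efforts': array([ 0.0000e+00, -4.3367e+01, -2.4602e+01, -0.0000e+00,  8.0000e-03,
        0.0000e+00]), 'tcp_pos': array([0.144, 0.504, 0.226]), 'eef_rot': array([-3.14 , -0.   ,  2.864]), 'force': array([-0.108, -0.234, -0.235]), 'wrist_torque': array([ 0.062,  0.041, -0.003]), 'grasp_force': np.float64(0.0), 'grip_width': np.float64(0.086)}
side chest [(array([ 0.608, -0.108, -0.001]), 0.8)]
side slot_mid [(array([ 0.541, -0.099,  0.074]), 0.66)]
side pinch_bowl [(array([0.553, 0.037, 0.073]), 0.61)]
side silicone_lid [(array([ 0.519, -0.222,  0.075]), 0.7), (array([ 0.541, -0.098,  0.072]), 0.69)]
side caddy [(array([ 0.479, -0.525, -0.   ]), 0.7)]
side shaker_a [(array([ 0.42 , -0.516,  0.003]), 0.92), (array([ 0.587, -0.316, -0.001]), 0.73), (array([ 0.532, -0.523,  0.002]), 0.71), (array([ 0.517, -0.224,  0.074]), 0.44)]
top chest [(array([ 0.608, -0.107,  0.001]), 0.76)]
top slot_mid [(array([ 0.533, -0.096,  0.074]), 0.94)]
top pinch_bowl [(array([0.558, 0.034, 0.072]), 0.95)]
top silicone_lid [(array([ 0.523, -0.221,  0.07 ]), 0.65)]
top caddy [(array([ 0.481, -0.526, -0.003]), 0.72)]
top shaker_a [(array([ 0.423, -0.52 ,  0.005]), 0.9), (array([ 0.532, -0.521,  0.006]), 0.8), (array([ 0.588, -0.318, -0.004]), 0.76), (array([0.667, 0.089, 0.001]), 0.75)]
```

View pics/top0.png

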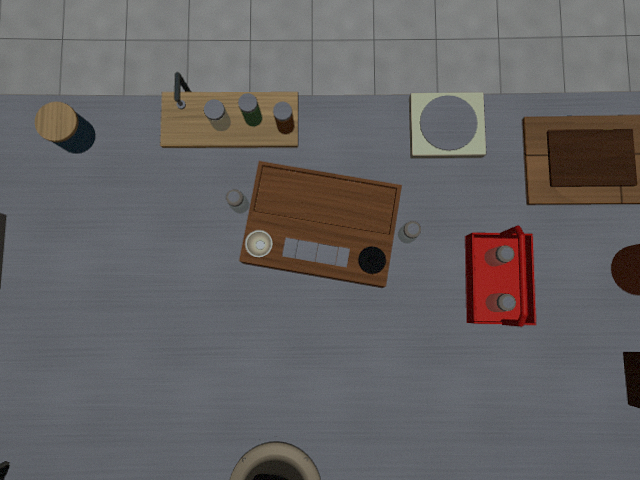

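View pics/side0.png

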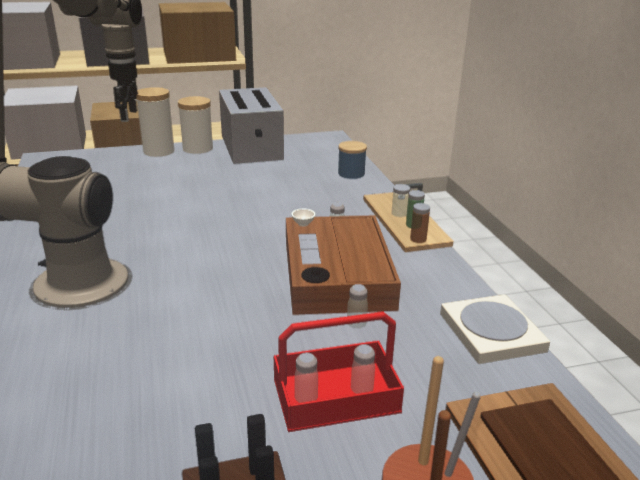

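The top view shows the chest with corners near (260,162), (401,185), (386,286) and (240,263). The inlay runs from about (284,247) to (349,256), with the bowl at (259,244) and the lid at (372,260). Next I'll fit the chest pose and look at the seams up close.

```bash
cat > h.py <<'E'
import numpy as np,cv2
from station import camera_model
def ray(c,uv,z):
    m=camera_model(c);K=np.array(m["mtx"]);R=np.array(m["R"]);t=np.array(m["t"])
    p=cv2.undistortPoints(np.array([[uv]],float),K,np.array([m["k1"],0,0,0.]))[0,0] if 0 else None
    d=np.linalg.solve(K,[*uv,1]);q=d[:2].copy()
    for _ in range(20): q=d[:2]/(1+m["k1"]*(q@q))
    w=R.T@np.array([*q,1]);o=-R.T@t
    return o+w*(z-o[2])/w[2]
E
python3 - <<'E'
from h import *
cs=[(260,162),(401,185),(386,286),(240,263)]
P=np.array([ray("top",c,.075)[:2] for c in cs]);print(P.round(3),P.mean(0).round(3))
for a,b in((0,1),(1,2),(2,3),(3,0)):
    d=P[b]-P[a];print(np.hypot(*d).round(3),np.degrees(np.arctan2(d[1],d[0])).round(1))
for n,uv in dict(end1=(284,247),end2=(349,256.5),c=(316.5,251.5),bowl=(259,244),lid=(372,260)).items(): print(n,ray("top",uv,.0735).round(3))
im=cv2.imread("pics/top0.png")[225:280,270:365]
a=cv2.resize(im,None,fx=8,fy=8,interpolation=cv2.INTER_CUBIC)
cv2.imwrite("pics/crop.png",cv2.convertScaleAbs(a,alpha=1.4))
E
```

```text
[[ 0.75   0.035]
 [ 0.693 -0.294]
 [ 0.459 -0.255]
 [ 0.513  0.078]] [ 0.604 -0.109]
0.334 -99.8
0.238 170.4
0.337 80.8
0.241 -10.2
end1 [ 0.549 -0.023  0.073]
end2 [ 0.527 -0.172  0.073]
c [ 0.538 -0.097  0.073]
bowl [0.556 0.035 0.073]
lid [ 0.518 -0.224  0.073]
```

View pics/crop.png

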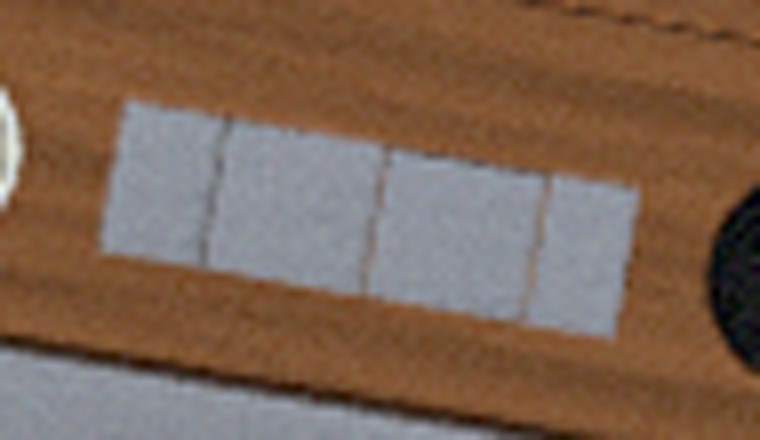

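The crop shows three seams, at roughly +45, -1.5 and -48 mm along y from the middle. Only the whole pieces centred near +22 and -25 mm can be the plate. I'll go above the +22 piece with the fingers closed.

Call:
send_rows(
  commands=[
    [0,0,0,0,0,-6.7,0],
    [-15,-16,0,0,0,0,0],
    [-30,-32,0,0,0,0,0],
    [-30,-32,0,0,0,0,0],
    [-30,-32,0,0,0,0,0],
    [-30,-32,0,0,0,0,0],
    [-30,-32,0,0,0,0,0],
    [-30,-32,0,0,0,0,0],
    [-30,-32,0,0,0,0,0],
    [-30,-32,0,0,0,0,0],
    [-30,-32,0,0,0,0,0],
    [-30,-32,0,0,0,0,0],
    [-30,-32,0,0,0,0,0],
    [-30,-32,0,0,0,0,0],
    [-30,-32,0,0,0,0,0],
    [-30,-32,0,0,0,0,0],
    [-30,-32,0,0,0,0,0],
    [-19,-14,0,0,0,0,0],
    [0,0,0,0,0,0,0],
  ],
  newtons=20,
)

```text
time: 2.6
tcp_pos: [0.5415, -0.0787, 0.2259]
eef_rot: [-3.141, 0.0, 2.978]
force: [0.3, -0.4, 0.0]
grip_width: 0.0
grasp_force: 0.0
```

Call:
send_rows(
  commands=[
    [1.5,3,20,0,0,0,0],
    [0,0,40,0,0,0,0],
    [0,0,40,0,0,0,0],
    [0,0,20,0,0,0,0],
    [0,0,0,0,0,0,0],
    [0,0,0,0,0,0,0],
  ],
)

```text
time: 3.2
tcp_pos: [0.5391, -0.0723, 0.1073]
eef_rot: [3.141, 0.0, 2.981]
force: [0.2, 0.3, 0.7]
grip_width: -0.0
grasp_force: 0.0
```

```bash
python3 - <<'E'
from h import *
from station import snapshot
im=snapshot("side")[180:330,230:430,::-1]
cv2.imwrite("pics/s1.png",cv2.resize(im,None,fx=4,fy=4,interpolation=cv2.INTER_CUBIC))
E
```

```text
(no output)
```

View pics/s1.png

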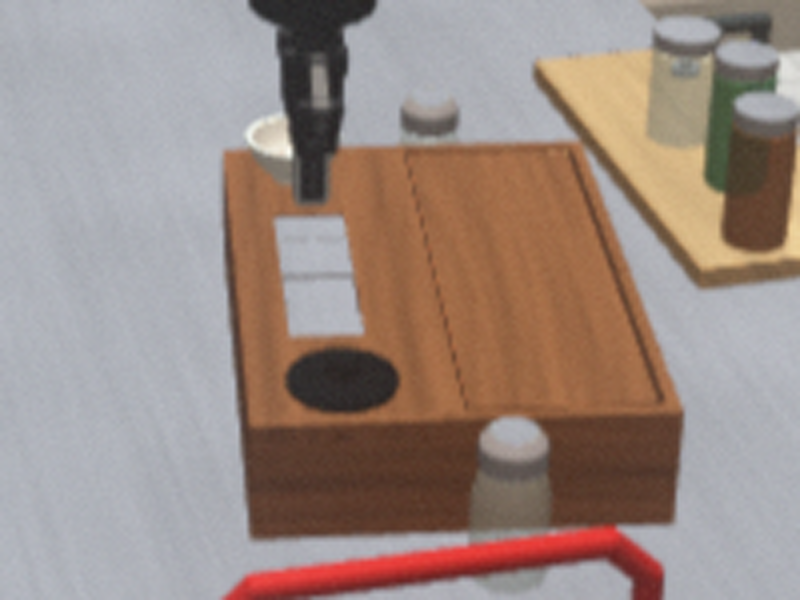

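```bash
cat >> h.py <<'E'
def proj(c,X):
    m=camera_model(c);p=np.array(m["R"])@X+m["t"];q=p[:2]/p[2];q=q*(1+m["k1"]*(q@q));return (np.array(m["mtx"])@[*q,1])[:2]
E
python3 - <<'E'
from h import *
f=lambda X:((proj("side",np.array(X))-[230,180])*4).round(0)
print("tip",f([.539,-.072,.088]))
mid=np.array([.538,-.097]);u=np.array([.159,.987])
for s in(75,45,-1.5,-48,-75): print(s,f([*(mid+u*s/1000),.0735]))
for uv in((311,215),(315,240),(318,275),(326,335)): print(ray("side",(uv[0]/4+230,uv[1]/4+180),.0735).round(4))
E
```

```text
tip [307. 230.]
75 [304. 213.]
45 [309. 235.]
-1.5 [316. 272.]
-48 [323. 310.]
-75 [328. 334.]
[ 0.5532 -0.0271  0.0735]
[ 0.5473 -0.0595  0.0735]
[ 0.538  -0.1027  0.0735]
[ 0.5247 -0.1722  0.0735]
```

The inlay in this view agrees with the top view. The fingertip shows at crop (312,202), higher than the (307,230) I expected, so I'll rely on contact force while descending.

Call:
send_rows(
  commands=[
    [-1,-3,4,0,0,0,0],
    [0,0,4,0,0,0,0],
    [0,0,0,0,0,0,0],
    [0,0,0,0,0,0,0],
  ],
)

```text
time: 3.65
tcp_pos: [0.5395, -0.076, 0.0987]
eef_rot: [3.142, 0.0, 2.981]
force: [1.3, 0.3, 0.4]
grip_width: -0.0004
grasp_force: 0.0
```

Call:
send_rows(
  commands=[
    [0,0,2,0,0,0,0],
    [0,0,0,0,0,0,0],
    [0,0,0,0,0,0,0],
  ],
)

```text
time: 3.95
tcp_pos: [0.5395, -0.076, 0.0965]
eef_rot: [3.141, -0.0, 2.981]
force: [0.2, 0.6, -0.4]
grip_width: 0.0004
grasp_force: 0.0
```

Call:
send_rows(
  commands=[
    [0,0,2,0,0,0,0],
    [0,0,0,0,0,0,0],
    [0,0,0,0,0,0,0],
  ],
)

```text
time: 4.25
tcp_pos: [0.5395, -0.0759, 0.0945]
eef_rot: [3.141, -0.0, 2.981]
force: [-0.6, -0.7, 0.3]
grip_width: -0.0001
grasp_force: 0.0
```

Call:
send_rows(
  commands=[
    [0,0,1,0,0,0,0],
    [0,0,0,0,0,0,0],
    [0,0,0,0,0,0,0],
  ],
)

```text
time: 4.55
tcp_pos: [0.5395, -0.0759, 0.0935]
eef_rot: [3.141, -0.0, 2.981]
force: [-0.4, -0.8, 1.0]
grip_width: -0.0005
grasp_force: 0.0
```

Call:
send_rows(
  commands=[
    [0,0,1,0,0,0,0],
    [0,0,0,0,0,0,0],
    [0,0,0,0,0,0,0],
  ],
)

```text
time: 4.85
tcp_pos: [0.5395, -0.0759, 0.0926]
eef_rot: [3.141, -0.0, 2.981]
force: [-0.3, -0.2, -0.2]
grip_width: -0.0001
grasp_force: 0.0
```

Call:
send_rows(
  commands=[
    [0,0,1,0,0,0,0],
    [0,0,0,0,0,0,0],
    [0,0,0,0,0,0,0],
  ],
)

```text
time: 5.15
tcp_pos: [0.5395, -0.076, 0.0916]
eef_rot: [3.142, -0.0, 2.981]
force: [0.3, 0.1, -0.6]
grip_width: 0.0001
grasp_force: 0.0
```

Call:
send_rows(
  commands=[
    [0,0,1,0,0,0,0],
    [0,0,0,0,0,0,0],
    [0,0,0,0,0,0,0],
  ],
)

```text
time: 5.45
tcp_pos: [0.5395, -0.0759, 0.0905]
eef_rot: [3.141, -0.0, 2.981]
force: [0.1, -1.0, 0.1]
grip_width: 0.0002
grasp_force: 0.0
```

Call:
send_rows(
  commands=[
    [0,0,1,0,0,0,0],
    [0,0,0,0,0,0,0],
    [0,0,0,0,0,0,0],
  ],
)

```text
time: 5.75
tcp_pos: [0.5395, -0.0759, 0.0896]
eef_rot: [3.141, -0.0, 2.981]
force: [0.8, 0.6, 0.4]
grip_width: 0.0001
grasp_force: 0.0
```

Call:
send_rows(
  commands=[
    [0,0,1,0,0,0,0],
    [0,0,0,0,0,0,0],
    [0,0,0,0,0,0,0],
  ],
)

```text
time: 6.05
tcp_pos: [0.5395, -0.0759, 0.0885]
eef_rot: [3.141, -0.0, 2.981]
force: [-0.3, -0.4, 0.3]
grip_width: -0.0001
grasp_force: 0.0
```

```bash
python3 - <<'E'
from h import *
from station import snapshot
im=snapshot("side")[180:330,230:430,::-1]
a=cv2.resize(im,None,fx=4,fy=4,interpolation=cv2.INTER_CUBIC)[:380,150:450]
b=cv2.resize(snapshot("top")[225:280,270:365,::-1],None,fx=5,fy=5,interpolation=cv2.INTER_CUBIC)
o=np.zeros((380,300+475,3),np.uint8);o[:,:300]=a;o[:275,300:]=b
cv2.imwrite("pics/s2.png",o)
E
```

```text
(no output)
```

View pics/s2.png

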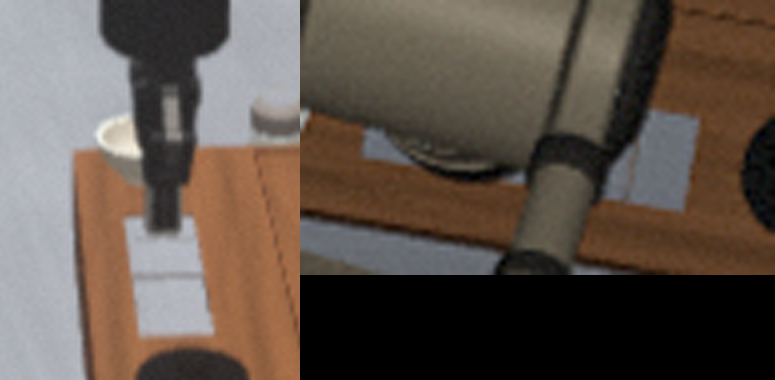

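The side view puts the fingertip at about (162,234) in the left panel, still above the steel. There is no force either, so I'll keep going down in small steps.

Call:
send_rows(
  commands=[
    [0,0,2,0,0,0,0],
    [0,0,0,0,0,0,0],
  ],
)

```text
time: 6.35
tcp_pos: [0.5394, -0.0759, 0.0863]
eef_rot: [3.141, -0.0, 2.981]
force: [0.6, -0.2, 0.3]
grip_width: -0.0003
grasp_force: 0.0
```

Call:
send_rows(
  commands=[
    [0,0,2,0,0,0,0],
    [0,0,0,0,0,0,0],
  ],
)

```text
time: 6.55
tcp_pos: [0.5394, -0.0759, 0.0843]
eef_rot: [3.141, -0.0, 2.981]
force: [0.5, -0.0, -1.3]
grip_width: 0.0003
grasp_force: 0.0
```

```bash
python3 - <<'E'
from station import arm
o=arm.observe();print(o["tcp_pos"],o["force"],o["wrist_torque"],o["joint_efforts"])
E
```

```text
[ 0.5393763  -0.07591666  0.08428802] [ 0.45285999 -0.03932209 -1.3183197 ] [-0.0004265   0.04799252 -0.00829943] [-9.80203593e-03 -4.82919896e+01 -2.00302631e+01  1.48803628e-05
 -5.33360336e-02 -4.80750066e-05]
```

Call:
send_rows(
  commands=[
    [0,0,1,0,0,0,0],
    [0,0,0,0,0,0,0],
  ],
)

```text
time: 6.75
tcp_pos: [0.5395, -0.0759, 0.0835]
eef_rot: [3.141, -0.0, 2.981]
force: [0.4, 0.2, 0.0]
grip_width: 0.0001
grasp_force: 0.0
```

Call:
send_rows(
  commands=[
    [0,0,1,0,0,0,0],
    [0,0,0,0,0,0,0],
  ],
)

```text
time: 6.95
tcp_pos: [0.5395, -0.0759, 0.0825]
eef_rot: [3.141, -0.0, 2.981]
force: [-0.0, 1.0, 0.1]
grip_width: 0.0001
grasp_force: 0.0
```

Call:
send_rows(
  commands=[
    [0,0,1,0,0,0,0],
    [0,0,0,0,0,0,0],
  ],
)

```text
time: 7.15
tcp_pos: [0.5395, -0.0759, 0.0815]
eef_rot: [3.141, -0.0, 2.981]
force: [-0.2, 0.0, -0.0]
grip_width: -0.0001
grasp_force: 0.0
```

Call:
send_rows(
  commands=[
    [0,0,1,0,0,0,0],
    [0,0,0,0,0,0,0],
  ],
)

```text
time: 7.35
tcp_pos: [0.5395, -0.0759, 0.0805]
eef_rot: [3.141, -0.0, 2.981]
force: [0.5, 0.5, 0.1]
grip_width: -0.0002
grasp_force: 0.0
```

Call:
send_rows(
  commands=[
    [0,0,1,0,0,0,0],
    [0,0,0,0,0,0,0],
  ],
)

```text
time: 7.55
tcp_pos: [0.5395, -0.0759, 0.0795]
eef_rot: [3.141, -0.0, 2.981]
force: [-0.2, 0.2, 0.6]
grip_width: 0.0001
grasp_force: 0.0
```

Call:
send_rows(
  commands=[
    [0,0,1,0,0,0,0],
    [0,0,0,0,0,0,0],
  ],
)

```text
time: 7.75
tcp_pos: [0.5394, -0.0759, 0.0785]
eef_rot: [3.141, -0.0, 2.981]
force: [-0.4, 0.2, 0.1]
grip_width: 0.0001
grasp_force: 0.0
```

```bash
python3 - <<'E'
from h import *
from station import snapshot
im=snapshot("side")[215:270,270:340,::-1]
a=cv2.resize(im,None,fx=10,fy=10,interpolation=cv2.INTER_CUBIC)
cv2.imwrite("pics/s3.png",a)
mid=np.array([.538,-.097]);u=np.array([.159,.987]);v=np.array([.987,-.159])
f=lambda X:((proj("side",np.array(X))-[270,215])*10).round(0)
t=np.array([.5395,-.0759])
for z in(.0605,.0735,.08): print(z,[f([*(t+u*a+v*b),z]) for a,b in((-.0145,-.011),(-.0145,.011),(.0145,-.011))])
for s in(75,45,-1.5,-48): print(s,f([*(mid+u*s/1000),.0735]))
E
```

```text
0.0605 [array([333., 362.]), array([423., 358.]), array([323., 304.])]
0.0735 [array([334., 315.]), array([424., 312.]), array([323., 258.])]
0.08 [array([334., 292.]), array([424., 288.]), array([324., 235.])]
75 [361. 181.]
45 [372. 238.]
-1.5 [390. 329.]
-48 [408. 426.]
```

View pics/s3.png

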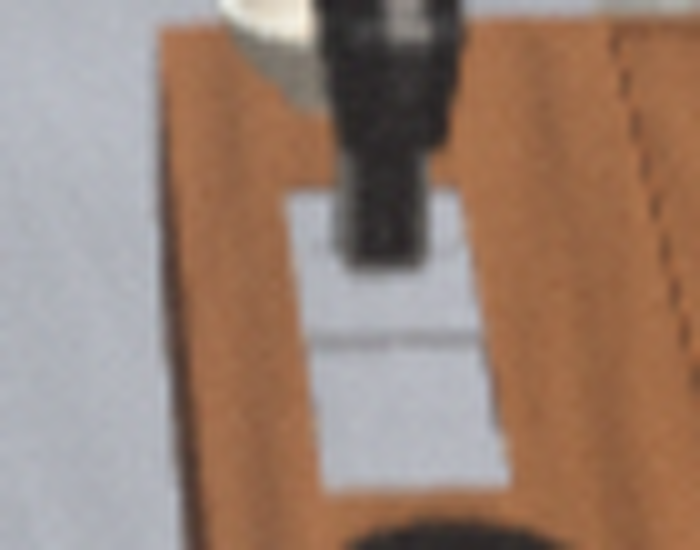

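The tip bottom is at about (385,268), above the steel. The seam at y≈338 shows a dark face looking towards -y and the -48 seam is hidden, so the -25 piece looks lower. I'll feel that one first.

Call:
send_rows(
  commands=[
    [0,0,-4,0,0,0,0],
    [0,-16,0,0,0,0,0],
    [0,-20,0,0,0,0,0],
    [0,-12,0,0,0,0,0],
    [0,0,4,0,0,0,0],
    [0,0,1,0,0,0,0],
    [0,0,1,0,0,0,0],
    [0,0,0,0,0,0,0],
  ],
)

```text
time: 8.6
tcp_pos: [0.5318, -0.1227, 0.0763]
eef_rot: [3.141, -0.001, 2.981]
force: [0.1, -0.1, -0.1]
grip_width: -0.0
grasp_force: 0.0
```

Call:
send_rows(
  commands=[
    [0,0,1,0,0,0,0],
    [0,0,0,0,0,0,0],
  ],
)

```text
time: 8.8
tcp_pos: [0.5319, -0.1229, 0.0755]
eef_rot: [3.141, -0.0, 2.981]
force: [0.5, 0.2, 0.1]
grip_width: 0.0003
grasp_force: 0.0
```

Call:
send_rows(
  commands=[
    [0,0,1,0,0,0,0],
    [0,0,0,0,0,0,0],
  ],
)

```text
time: 9.0
tcp_pos: [0.5319, -0.1232, 0.0745]
eef_rot: [3.141, -0.0, 2.981]
force: [-0.6, 0.7, 0.1]
grip_width: -0.0001
grasp_force: 0.0
```

Call:
send_rows(
  commands=[
    [0,0,1,0,0,0,0],
    [0,0,0,0,0,0,0],
  ],
)

```text
time: 9.2
tcp_pos: [0.5318, -0.1233, 0.0735]
eef_rot: [3.141, -0.0, 2.981]
force: [0.0, -1.3, 1.3]
grip_width: 0.0001
grasp_force: 0.0
```

Call:
send_rows(
  commands=[
    [0,0,1,0,0,0,0],
    [0,0,0,0,0,0,0],
  ],
)

```text
time: 9.4
tcp_pos: [0.5318, -0.1233, 0.0725]
eef_rot: [3.141, -0.0, 2.981]
force: [-0.1, -0.9, -0.0]
grip_width: 0.0002
grasp_force: 0.0
```

Call:
send_rows(
  commands=[
    [0,0,1,0,0,0,0],
    [0,0,0,0,0,0,0],
  ],
)

```text
time: 9.6
tcp_pos: [0.5318, -0.1233, 0.0714]
eef_rot: [3.141, -0.0, 2.981]
force: [0.1, -0.1, -0.3]
grip_width: 0.0003
grasp_force: 0.0
```

Call:
send_rows(
  commands=[
    [0,0,1,0,0,0,0],
    [0,0,0,0,0,0,0],
  ],
)

```text
time: 9.8
tcp_pos: [0.5318, -0.1233, 0.0704]
eef_rot: [3.141, -0.0, 2.981]
force: [0.4, -0.3, 0.1]
grip_width: 0.0002
grasp_force: 0.0
```

Call:
send_rows(
  commands=[
    [0,0,1,0,0,0,0],
    [0,0,0,0,0,0,0],
  ],
)

```text
time: 10.0
tcp_pos: [0.5318, -0.1233, 0.0695]
eef_rot: [3.141, -0.0, 2.981]
force: [-0.2, -0.4, -0.1]
grip_width: 0.0
grasp_force: 0.0
```

```bash
python3 - <<'E'
from h import *
from station import snapshot,arm
im=snapshot("side")[180:280,260:360,::-1]
a=cv2.resize(im,None,fx=6,fy=6,interpolation=cv2.INTER_CUBIC)
cv2.imwrite("pics/s4.png",a)
f=lambda X:((proj("side",np.array(X))-[260,180])*6).round(0)
u=np.array([.159,.987]);t=np.array([.5318,-.1233])
for z in(.05,.0735,.08,.09): print(z,[f([*(t+u*a),z]) for a in(-.0145,0,.0145)])
o=arm.observe();print(o["qpos"],o["force"])
E
```

```text
0.05 [array([298., 509.]), array([294., 490.]), array([291., 472.])]
0.0735 [array([298., 457.]), array([295., 439.]), array([292., 421.])]
0.08 [array([299., 443.]), array([295., 425.]), array([292., 407.])]
0.09 [array([299., 421.]), array([295., 403.]), array([292., 385.])]
[-3.68297730e-01  5.52818815e-01  1.66521542e+00  8.10100757e-05
  9.23693970e-01 -1.77828058e+00] [-0.42692969  0.53023494  0.5264263 ]
```

View pics/s4.png

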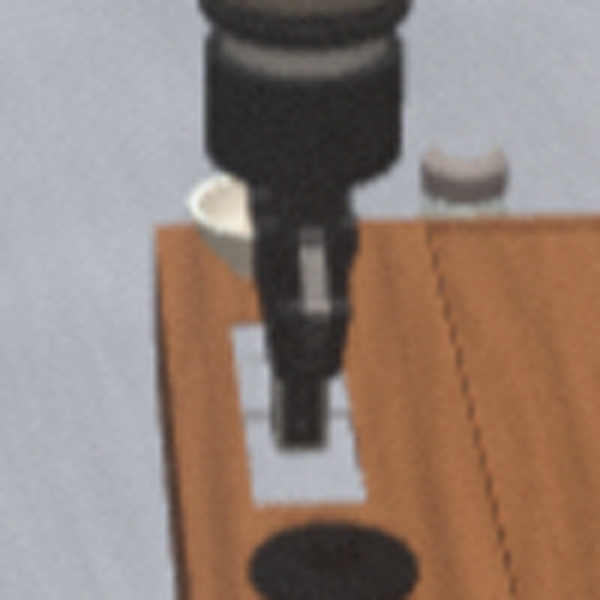

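The tip bottom is at about (300,448). The -25 piece spans roughly y 412–468 in this crop, so the tip is well inside it and a few mm above the surface. Carrying on down.

Call:
send_rows(
  commands=[
    [0,0,1,0,0,0,0],
    [0,0,0,0,0,0,0],
  ],
)

```text
time: 10.25
tcp_pos: [0.5318, -0.1233, 0.0685]
eef_rot: [3.141, -0.0, 2.981]
force: [-0.5, -0.4, 0.3]
grip_width: 0.0001
grasp_force: 0.0
```

Call:
send_rows(
  commands=[
    [0,0,1,0,0,0,0],
    [0,0,0,0,0,0,0],
  ],
)

```text
time: 10.45
tcp_pos: [0.5318, -0.1233, 0.0675]
eef_rot: [3.141, -0.0, 2.981]
force: [-0.2, 0.4, -0.3]
grip_width: -0.0001
grasp_force: 0.0
```

Call:
send_rows(
  commands=[
    [0,0,1,0,0,0,0],
    [0,0,0,0,0,0,0],
  ],
)

```text
time: 10.65
tcp_pos: [0.5319, -0.1233, 0.0667]
eef_rot: [3.142, 0.0, 2.981]
force: [-0.2, 0.6, 2.1]
grip_width: -0.0002
grasp_force: 1.0
```

Call:
send_rows(
  commands=[
    [0,0,1,0,0,0,0],
    [0,0,0,0,0,0,0],
  ],
)

```text
time: 10.85
tcp_pos: [0.5319, -0.1233, 0.0657]
eef_rot: [3.142, 0.0, 2.981]
force: [-0.3, 0.1, 2.5]
grip_width: 0.0001
grasp_force: 1.6
```

Contact at about 2 N, and it gives: this is the plate. Pressing it in.

Call:
send_rows(
  commands=[
    [0,0,1,0,0,0,0],
    [0,0,1,0,0,0,0],
    [0,0,0,0,0,0,0],
  ],
)

```text
time: 11.15
tcp_pos: [0.5319, -0.1233, 0.0635]
eef_rot: [3.142, 0.0, 2.981]
force: [-0.6, -0.0, 3.7]
grip_width: 0.0002
grasp_force: 1.9
```

Call:
send_rows(
  commands=[
    [0,0,1,0,0,0,0],
    [0,0,1,0,0,0,0],
    [0,0,0,0,0,0,0],
  ],
)

```text
time: 11.45
tcp_pos: [0.5319, -0.1233, 0.0616]
eef_rot: [3.142, 0.0, 2.981]
force: [-1.0, 1.2, 4.7]
grip_width: 0.0002
grasp_force: 2.5
```

Call:
send_rows(
  commands=[
    [0,0,1,0,0,0,0],
    [0,0,0,0,0,0,0],
    [0,0,0,0,0,0,0],
  ],
)

```text
time: 11.75
tcp_pos: [0.5319, -0.1234, 0.0613]
eef_rot: [-3.142, 0.001, 2.981]
force: [-2.8, 1.1, 9.4]
grip_width: 0.0
grasp_force: 5.0
```

It bottomed out: force rose to 9.4 N after about 6 mm of travel. I'll hold briefly, then lift straight up and move back.

Call:
send_rows(
  commands=[
    [0,0,0,0,0,0,0],
    [0,0,0,0,0,0,0],
    [0,0,0,0,0,0,0],
    [0,0,0,0,0,0,0],
    [0,0,0,0,0,0,0],
    [0,0,-5,0,0,0,0],
    [0,0,-10,0,0,0,0],
    [0,0,-20,0,0,0,0],
    [0,0,-40,0,0,0,0],
    [0,0,-40,0,0,0,0],
    [20,0,-30,0,0,0,0],
    [40,0,0,0,0,0,0],
    [40,0,0,0,0,0,0],
    [20,0,0,0,0,0,0],
    [0,0,0,0,0,0,0],
    [0,0,0,0,0,0,0],
  ],
)

```text
time: 13.35
tcp_pos: [0.4141, -0.1044, 0.2062]
eef_rot: [-3.141, 0.002, 2.98]
force: [-0.5, -0.4, 0.1]
grip_width: 0.0002
grasp_force: 0.0
```

```bash
python3 - <<'E'
from station import snapshot
import cv2
cv2.imwrite("pics/end.png",cv2.resize(snapshot("side")[150:350,220:440,::-1],None,fx=3,fy=3))
E
```

```text
(no output)
```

View pics/end.png

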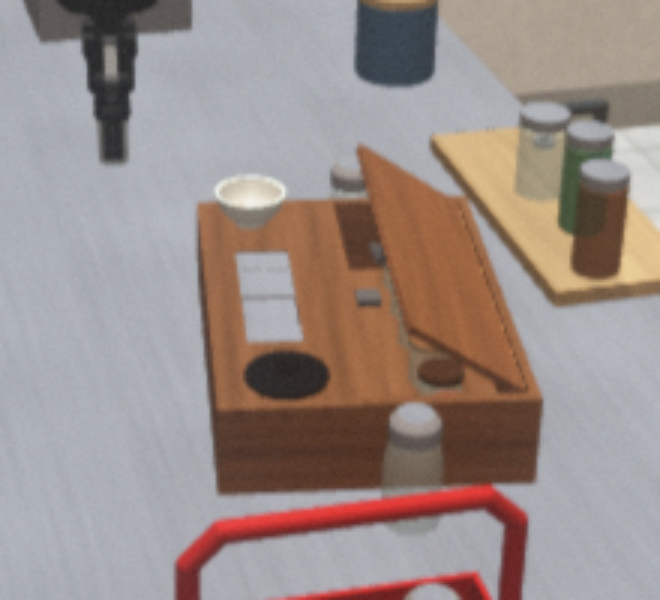

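The flap stands open with its free edge from about (362,148) to (412,330). The inlay looks as it did before, the bowl, lid and shakers are where they were, and the hand is well clear at (113,160).

```bash
python3 -c "
from station import finish_job
print(finish_job())"
```

```text
the job is handed in; nothing more can be done
None
```

The press plate was the inlay piece about 25 mm to the -y side of the middle; I pressed it right in, the flap sprang up and stands open, nothing else was moved, and the job is handed in with the hand well clear at about 13.4 s.

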